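# Load a sample rack into the rack reader and key it on

### The arm

A 6-joint arm with a two-finger parallel gripper is mounted at the origin on the work surface. World frame = base frame: x ahead of the robot, y to its left, z up, the work surface at z = 0. Lengths are in m, angles in rad, forces in N, time in s.
With the tool pointing down it reaches from about 0.35 to 0.875 m from the base axis. Payload 4.2 kg.
Tool frame: the origin (TCP) lies midway between the tips of the shut fingers; the grasp point (between the pads) lies 19 mm behind it; z points along the fingers, y is the line along which they close (so a half turn about z gives the same grasp; the last joint's range is limited). The gripper opens to 85 mm and grips with 20 to 120 N. Pads are 22 mm wide; open, the fingers measure 114 mm over their backs; the gripper's body (76 mm by 85 mm) begins 54 mm behind the grasp point. The pads swing forward as they close: fully open they stand 13 mm farther back than shut.
Start: joints at [1.479, 0.385, 0.008, 0, -1.194, -0.259], TCP at [0.215, 0.587, 0.231] pointing down, gripper open.
Joint ranges: [-3.14, 3.14], [-1.21, 2.06], [-1.07, 1.41], [-3.16, 2.05], [-2.99, -0.16], [-3.1, 3.1]. Speed limits (rad/s): [2.79, 2.79, 3.14, 3.14, 3.14, 3.14].

### API

Orientations are given as a unit quaternion [x, y, z, w].
In Python, from workcell import telemetry, eyes, order gives the robot as it stands. The module is installed in compiled form; this text tells all that it offers.
- The arm moves only by the tool carry_out, never from a script. Its argument "rows" is text: rows parted by semicolons, each of 7 numbers parted by spaces: the turn, a rotation vector about the tool's x, y, z as a fraction of full scale, then the shift along the tool's x, y, z as a fraction of full scale, then the opening, from -1 (shut) to 1 (fully open). A call has 1 to 20 rows; each row shifts and turns the commanded pose from where the row before left it, along the tool's axes as they then stand; what a row does not reach is not made up. Full scale, the value 1, is 500 mm for a shift and 45 degrees for a turn. A row lasts 1/12 s, in which the tool goes at most 41.7 mm and 7.16 degrees, less where a joint would pass 70% of its speed; a pose out of reach is approached as far as the arm can. A call with a number of a shift or a turn outside -1 to 1 is refused whole. A call with a gripper value outside its range is refused whole. The fingers move at their own pace and stop on an object; "force" is the grip in N (left out, the last holds). Time passes only in rows, so rows that do not move let the fingers close. It gives the time, the measured TCP pose, the force, the opening and the grip force at its end, in the units of the state.
- telemetry.sense(): the state, without advancing time (a new reading comes with each control period).
- eyes.read_camera(name): name is "side" or "top"; returns a dict with "color" (480x640x3 uint8, red, green, blue), "range_z" (480x640 float32, m along the optical axis (not along the pixel's ray), 0 where there is no reading), "intrinsics" (3x3 intrinsics, pixels), "k1" (the pictures are not rectified: a ray, as slopes to the right and down, at radius r is drawn at 1 + k1 r^2 times it, then the intrinsics apply), "R" (3x3) and "t" (3): a world point X has camera coordinates R X + t. Camera axes: x right, y down, z forward; pixel columns grow to the right and rows downward; lengths in m; the calibration is good to about 2 mm. A picture is of the moment at which its call begins.
- order.hand_in(): hands the job in; it is judged then, once.
The state is a dict: "t": time; "joint_pos": joint angles; "qd": joint speeds; "joint_efforts": joint torques, N m; "position": TCP position; "orientation": TCP orientation; "force": force on the tool from outside, world axes, zero at the start; "torque": the same for the moment, N m; "opening": finger opening in m; "grasp_force": force on a finger pad.
Only numpy, scipy, OpenCV 4.12 (cv2) and the standard library are available. Lean on these libraries where they do the work, as an engineer would, in place of code of your own. Each camera call takes 0.05 s, during which the arm holds its last target. There are 200 camera calls.

### The job

Lift the sample rack by its middle, set it upright in the open part of the reader's lane with its tall tail plate at the end away from the tunnel, and let go. Then take it by the tail plate and slide it into the tunnel fully home against the stop, and let go. Only then press the keys on the control box one at a time, in this order: round, square, long bar, each until it latches down; leave the bottle, jar and carton where they are.

Things in the scene. Friction and masses are not known exactly. Their poses are not given: they have to be found in the camera images.
- rack: Grey tube rack, about 0.3 kg, one rigid piece, standing on the bench: block 36 mm wide (x), 200 long (y), 50 high; five tubes fixed in its top, 18 mm white caps to 80 mm high, y -35 to +73. Tail plate at y -100 to -88 mm, 36 mm wide, 100 mm high. Origin: centre of the underside, near the centre of mass, z up. Loaded, its y points as the reader's y (tail plate last).
- rack_tab (a point): Point to grip on the rack's tail plate: mid-thickness (the plate is 12 mm thick along the rack's y), 85 mm above the rack's underside and 15 mm below the plate's upper edge. The nearest tube cap is 44 mm from the plate's inner face.
- reader: White rack reader fixed on the bench; its lane runs along its y, +y leads inward. Open part y -180 to +50 mm; lane floor 6 mm above the bench, between aluminium guides 46 mm apart inside, 66 mm outside, 21 mm high. Tunnel y 50 to 165 mm, closed by a stop wall; housing 130 mm wide, 130 mm high, to y 240. Origin on the bench under the lane's centre line, z up.
- lane_open (a point): Where the rack's origin is when it stands in the open part of the lane (on the lane floor, reader y = -70 mm); the rack's front is then 20 mm short of the tunnel. Axes as the reader's.
- lane_home (a point): The rack's origin when fully home against the stop (on the lane floor, reader y = +65 mm). The tail plate is then still 73 mm outside the tunnel. The tunnel is 46 mm wide inside at the floor, 70 mm wide from 15 mm above the floor; its roof is 110 mm above the floor. Axes as the reader's.
- console: White control box fixed on the bench, 225 mm long (its x) by 90 mm wide and 50 mm high, origin at the centre of its underside. Three keys in a row along x, 68 mm apart, each on its own 58 x 62 mm, 4 mm thick aluminium seat, in any order.
- key_round_top (a point): The round key, 44 mm in diameter, plain grey, one of three on the control box; its place in the row varies. It stands 18 mm proud of its seat. This point is the middle of its top face, about 76 mm above the bench when up; it moves with the key.
- key_square_top (a point): The square key, 40 x 40 mm, plain grey, one of three on the control box; its place in the row varies. It stands 18 mm proud of its seat. This point is the middle of its top face, about 76 mm above the bench when up; it moves with the key.
- key_bar_top (a point): The long bar key, 18 mm (along the box) by 54 mm (across it), plain grey, one of three on the control box; its place in the row varies. It stands 18 mm proud of its seat. This point is the middle of its top face, about 76 mm above the bench when up; it moves with the key.
- key_round (a joint): Travel of the round key in m: 0 = up, 0.008 = fully down. A spring key that latches: it resists with about 3.5 N, most at first, gives way about half-way, snaps to the bottom and stays down by itself. It does not come up again.
- key_square (a joint): Travel of the square key in m: 0 = up, 0.008 = fully down. A spring key that latches: it resists with about 3.5 N, most at first, gives way about half-way, snaps to the bottom and stays down by itself. It does not come up again.
- key_bar (a joint): Travel of the long bar key in m: 0 = up, 0.008 = fully down. A spring key that latches: it resists with about 3.5 N, most at first, gives way about half-way, snaps to the bottom and stays down by itself. It does not come up again.
- reagent: Bystander: white plastic bottle, 72 mm in diameter, 150 mm tall, origin at the centre of its underside.
- jar: Bystander: amber glass jar, 60 mm in diameter, 90 mm tall, origin at the centre of its underside.
- carton: Bystander: cardboard box 60 x 110 mm, 50 mm high, origin at the centre of its underside.
Mind the look-alikes: they are no part of the job. What is shaped like the rack but orange or yellow is not meant.

How it is judged:
By the outcome, as a careful person would: the job done as asked, in the order asked, and still so for the second after the job is handed in, with the robot touching nothing.
It also fails if it takes over 58 s, if anything falls off the work surface, if the arm or the gripper's body presses on something with over 40 N, if the wrist force passes 120 N, or if a joint passes its speed limit or range.

## Working session

There is one attempt and no reset: what is moved stays moved. The work goes in short steps, Python scripts to look and compute and a tool call to move; the robot and the scene stay as the last step left them, time stands still between calls to the robot, and variables do not carry over. Pictures are saved under pics/ and viewed, at most 10 in all, crops included, and the job is handed in when it is done.

Besides the shell and the picture viewer there is one more tool, called after "Call:" as name(argument=value, ...), one argument or row to a line, values as JSON. carry_out: Moves the arm, as the interface text tells. Its arguments: {"type":"object","properties":{"rows":{"type":"string"},"force":{"type":"number"}},"required":["rows"]}

```bash
mkdir -p pics; cat > h.py <<'E'
import numpy as np, cv2
from workcell import telemetry, eyes, order
def grab(n):
    c=eyes.read_camera(n); np.savez('/tmp/%s.npz'%n,**c); return c
def load(n): return dict(np.load('/tmp/%s.npz'%n))
def world(c):
    K=np.array(c['intrinsics']); z=c['range_z']; v,u=np.mgrid[:480,:640]
    x=(u-K[0,2])/K[0,0]; y=(v-K[1,2])/K[1,1]; k=float(c['k1'])
    a,b=x.copy(),y.copy()
    for _ in range(8):
        s=1+k*(a*a+b*b); a,b=x/s,y/s
    P=np.stack([a*z,b*z,z],-1)-np.array(c['t'])
    W=P@np.array(c['R']); W[z==0]=np.nan
    return W
def save(n,img): cv2.imwrite('pics/'+n+'.png',img[...,::-1])
E
python3 - <<'E'
from h import *
for n in('top','side'):
    c=grab(n); save(n+'0',c['color'])
    print(n,c['intrinsics'],c['k1'],c['R'],c['t'])
print(telemetry.sense())
E
```

```text
top [[479.35658713   0.         318.7389526 ]
 [  0.         479.35658713 242.85836188]
 [  0.           0.           1.        ]] -0.12475083544251525 [[ 0.13816172 -0.99040146 -0.00403532]
 [-0.96736349 -0.13407183 -0.21501772]
 [ 0.21241284  0.03361084 -0.97660181]] [-0.12080893  0.5368375   0.99501337]
side [[525.92037574   0.         319.23524552]
 [  0.         525.92037574 246.74434988]
 [  0.           0.           1.        ]] -0.09629735769758943 [[ 0.9003904  -0.43471246 -0.01795009]
 [-0.32984624 -0.65512127 -0.67971875]
 [ 0.28372272  0.61793301 -0.73325317]] [-0.51197202  0.19523749  1.05496506]
{'t': 0.1, 'joint_pos': array([ 1.47863442e+00,  3.85473549e-01,  6.74918345e-03, -4.24306563e-04,
       -1.19400220e+00, -2.58587325e-01]), 'qd': array([-0.00080403,  0.00045837,  0.00319003,  0.00092101, -0.0007242 ,
       -0.000592  ]), 'joint_efforts': array([-2.83921690e-04, -3.93318057e+01,  1.88930959e+01,  4.19802099e+00,
       -2.57271844e-03,  2.69767717e-06]), 'position': array([0.21456533, 0.58645365, 0.23033104]), 'orientation': array([ 9.84647113e-01, -1.74553984e-01, -1.16295322e-04,  9.78168686e-04]), 'force': array([ 0.32998529,  0.04582664, -0.29921231]), 'torque': array([ 0.0016942 , -0.02601843, -0.00529582]), 'grasp_force': 0.0, 'opening': 0.08535054904946181}
```

View pics/top0.png

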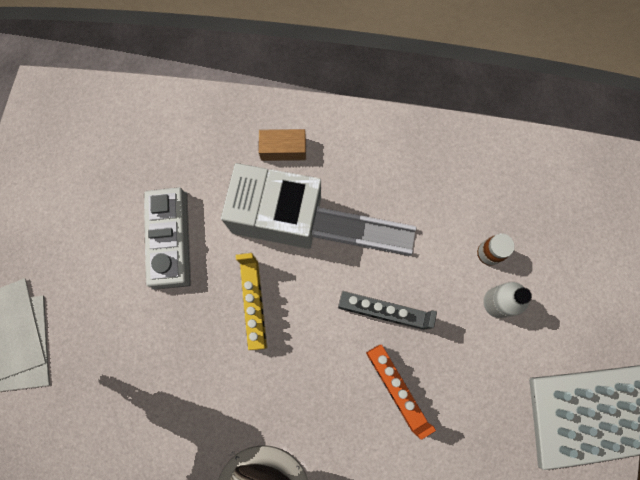

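View pics/side0.png

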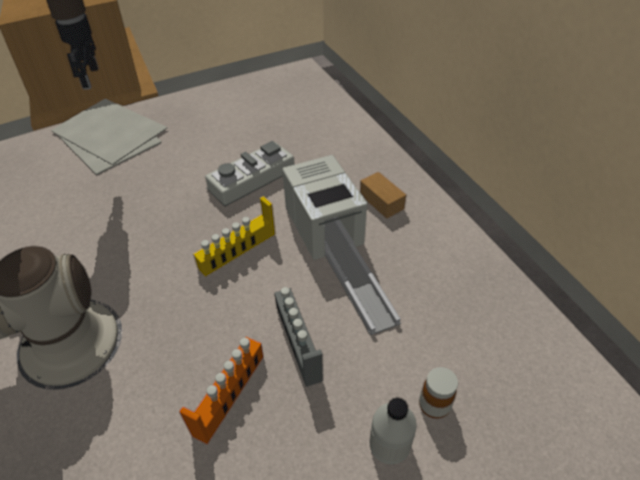

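Top picture: the grey rack is at (387,310) with its tail plate at (430,319), and the lane's open end is at (415,240). On the console, square is at (159,204), bar at (160,233) and round at (161,264). Rack candidates are grey (387,310), yellow (252,300) and orange (400,392). I choose grey, and will check it in a crop and by depth.

```bash
python3 - <<'E'
from h import *
c=load('top'); W=world(c)
print('bench z', np.nanmedian(W[330:380,100:200,2]), 'side',np.nanmedian(world(load('side'))[300:380,130:200,2]))
def rect(name,u0,u1,v0,v1,z0,z1):
    P=W[v0:v1,u0:u1].reshape(-1,3); P=P[(P[:,2]>z0)&(P[:,2]<z1)]
    (cx,cy),(w,h),a=cv2.minAreaRect((P[:,:2]*1000).astype(np.float32))
    print(name,len(P),'c',cx,cy,'sz',w,h,'ang',a,'z',np.median(P[:,2]))
rect('rack block',330,442,285,332,.043,.056)
rect('rack all',330,442,285,332,.03,.12)
rect('caps',330,420,285,332,.07,.09)
rect('plate top',415,442,300,335,.094,.106)
rect('guides',322,425,200,262,.015,.026)
rect('housing',215,325,155,250,.12,.14)
rect('console',138,192,180,295,.044,.053)
rect('square',148,176,190,216,.07,.083)
rect('bar',145,178,222,244,.07,.083)
rect('round',145,178,250,277,.07,.083)
rect('jar',470,520,225,270,.08,.1)
rect('bottle',478,540,275,325,.1,.17)
rect('carton',250,315,120,165,.04,.06)
rect('yellow',230,275,245,355,.03,.12)
img=np.hstack([cv2.resize(c['color'][190:340,320:450],None,fx=3,fy=3,interpolation=2),cv2.resize(c['color'][180:300,130:200],(262,450),interpolation=2)])
save('crop1',img)
E
```

```text
bench z 0.00010598093349583387 side 0.002454660059087191
rack block 1178 c 424.20648193359375 -204.69595336914062 sz 196.1067352294922 37.018306732177734 ang 83.09417724609375 z 0.05038028665353775
rack all 1711 c 423.7518310546875 -207.18814086914062 sz 201.1145782470703 37.258033752441406 ang 83.22303771972656 z 0.05129589319628493
caps 300 c 425.7919921875 -188.317138671875 sz 126.01514434814453 17.14767837524414 ang 83.43030548095703 z 0.08017198437231535
plate top 108 c 413.4470520019531 -300.3219299316406 sz 13.12540340423584 34.17758560180664 ang 84.99545288085938 z 0.09996521121325769
guides 882 c 601.4306030273438 -149.482177734375 sz 221.70692443847656 68.01827239990234 ang 86.7942886352539 z 0.02084702214693735
housing 5263 c 613.49072265625 65.07089233398438 sz 189.52230834960938 129.6009063720703 ang 86.38345336914062 z 0.13022859133751868
console 1982 c 519.8558959960938 304.7875061035156 sz 226.3159942626953 92.10244750976562 ang 13.921980857849121 z 0.04980983340249516
square 309 c 585.1904296875 321.1609191894531 sz 41.72944259643555 40.12519073486328 ang 15.021793365478516 z 0.07551357727660471
bar 182 c 519.6734008789062 304.7491455078125 sz 17.551671981811523 54.31047058105469 ang 14.196228981018066 z 0.07555765871391534
round 313 c 453.7282409667969 288.93377685546875 sz 42.91278839111328 42.520816802978516 ang 72.11385345458984 z 0.07556060118326868
jar 478 c 591.2611694335938 -441.10150146484375 sz 50.86863327026367 53.684226989746094 ang 26.029911041259766 z 0.09059805033283283
bottle 728 c 476.7880859375 -465.2919921875 sz 66.18329620361328 57.644432067871094 ang 16.025432586669922 z 0.11728795885056065
carton 1173 c 780.9179077148438 75.26354217529297 sz 63.617225646972656 106.66288757324219 ang 8.58468246459961 z 0.04976523012564624
yellow 1653 c 399.8166198730469 79.91816711425781 sz 200.5843048095703 37.48035430908203 ang 14.63277530670166 z 0.05108202316410833
```

View pics/crop1.png

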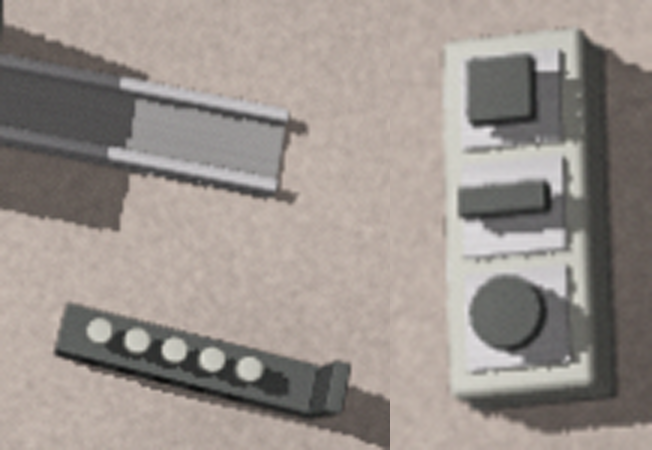

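Crop: the grey rack shows its five caps at crop (100..250,330..370) and its plate at (330,388). On the console the order is square on top, bar in the middle, round at the bottom. All measured sizes match the description.
- Rack: origin (424,-207) mm, y-axis at 83.2°.
- Reader: origin (605.3,-80), y-axis at 86.8°.

Moving over the rack.

Call:
carry_out(
  rows="0 0 0 .0635 .0485 0 1;0 0 0 .0635 .0485 0 1;0 0 0 .0635 .0485 0 1;0 0 0 .0635 .0485 0 1;0 0 0 .0635 .0485 0 1;0 0 0 .0635 .0485 0 1;0 0 0 .0635 .0485 0 1;0 0 0 .0635 .0485 0 1;0 0 0 .0635 .0485 0 1;0 0 0 .0635 .0485 0 1",
)

```text
t: 0.93
position: [0.4299, 0.2481, 0.2312]
orientation: [0.985, -0.174, -0.0, 0.0]
force: [0.9, 1.1, 0.6]
opening: 0.0851
grasp_force: 0.0
```

Call:
carry_out(
  rows="0 0 0 .025 .072 0 1;0 0 0 .025 .072 0 1;0 0 0 .025 .072 0 1;0 0 0 .025 .072 0 1;0 0 0 .025 .072 0 1;0 0 0 .025 .072 0 1;0 0 0 .025 .072 0 1;0 0 0 .025 .072 0 1;0 0 0 .025 .072 0 1;0 0 0 .025 .072 0 1;0 0 0 .025 .072 0 1;0 0 0 .025 .072 0 1;0 0 .155 0 0 0 1;0 0 .155 0 0 0 1;0 0 .155 0 0 0 1;0 0 .155 0 0 0 1;0 0 .155 0 0 0 1;0 0 .155 0 0 0 1;0 0 .155 0 0 0 1;0 0 .155 0 0 0 1",
)

```text
t: 2.6
position: [0.4216, -0.2071, 0.2309]
orientation: [0.787, -0.617, -0.0, 0.0]
force: [0.9, 0.3, -0.3]
opening: 0.0853
grasp_force: 0.0
```

```bash
cat > go.py <<'E'
# usage: go.py x y z theta(deg of tool x)  -> turn first (about tool z), then shift in turned axes, units of full scale
import sys; from h import *; from scipy.spatial.transform import Rotation as R
x,y,z,th=map(float,sys.argv[1:5]); s=telemetry.sense()
M=R.from_quat(s['orientation']); t=np.radians(th)
T=R.from_matrix(np.array([[np.cos(t),np.sin(t),0],[np.sin(t),-np.cos(t),0],[0,0,-1]]))
d=np.array([x,y,z])-s['position']; rv=(M.inv()*T).as_rotvec()
tx=M.as_matrix()[:,0]
print('t',round(s['t'],2),'pos',s['position'].round(4),'th',np.degrees(np.arctan2(tx[1],tx[0])).round(2),'j6',s['joint_pos'][5].round(2),'F',s['force'].round(1),'open',round(s['opening'],4),'gf',round(s['grasp_force'],1))
print('turn',(rv/np.pi*4).round(4),'shift now-axes',(M.inv().apply(d)/.5).round(4),'turned-axes',(T.inv().apply(d)/.5).round(4))
E
python3 go.py .424 -.207 .12 -96.8
```

```text
t 2.6 pos [ 0.4216 -0.2071  0.2309] th -76.26 j6 0.35 F [ 0.9  0.3 -0.3] open 0.0853 gf 0.0
turn [0.0011 0.0005 0.4565] shift now-axes [ 0.0011 -0.0048  0.2218] turned-axes [-0.0007 -0.0047  0.2218]
```

Call:
carry_out(
  rows="0 0 .152 0 0 0 1;0 0 .152 0 0 0 1;0 0 .1525 0 0 0 1;0 0 0 -.0007 -.0047 .06 1;0 0 0 0 0 .06 1;0 0 0 0 0 .06 1;0 0 0 0 0 .06 1;0 0 0 0 0 .06 1;0 0 0 0 0 0 1",
)

```text
t: 3.35
position: [0.4197, -0.2062, 0.0761]
orientation: [-0.666, 0.746, 0.005, -0.004]
force: [-0.6, 0.4, -0.0]
opening: 0.0855
grasp_force: 0.0
```

```bash
python3 go.py .424 -.207 .018 -96.8
```

```text
t 3.35 pos [ 0.4197 -0.2062  0.0761] th -96.54 j6 -0.0 F [-0.6  0.4 -0. ] open 0.0855 gf 0.0
turn [0.0162 0.0017 0.0058] shift now-axes [ 0.0008 -0.0101  0.1161] turned-axes [ 0.0006 -0.0087  0.1163]
```

Call:
carry_out(
  rows=".0162 .0017 .0058 0 0 0 1;0 0 0 .0006 -.0087 .03 1;0 0 0 0 0 .03 1;0 0 0 0 0 .03 1;0 0 0 0 0 .0263 1;0 0 0 0 0 0 1",
)

```text
t: 3.85
position: [0.4295, -0.2081, 0.0233]
orientation: [-0.664, 0.747, -0.005, 0.004]
force: [-0.6, -0.2, 0.2]
opening: 0.0858
grasp_force: 0.0
```

```bash
python3 go.py .424 -.207 .018 -96.8
```

```text
t 3.85 pos [ 0.4295 -0.2081  0.0233] th -96.72 j6 -0.01 F [-0.6 -0.2  0.2] open 0.0858 gf 0.0
turn [-0.0161 -0.0017  0.0019] shift now-axes [-0.0008  0.0112  0.0105] turned-axes [-0.0008  0.0111  0.0107]
```

Call:
carry_out(
  rows="0 0 0 0 0 0 1;0 0 0 0 0 0 1",
)

```text
t: 4.02
position: [0.4309, -0.2083, 0.0251]
orientation: [-0.665, 0.747, -0.007, 0.005]
force: [0.1, -0.6, -0.2]
opening: 0.0853
grasp_force: 0.0
```

```bash
python3 go.py .424 -.207 .018 -96.8
```

```text
t 4.02 pos [ 0.4309 -0.2083  0.0251] th -96.67 j6 -0.01 F [ 0.1 -0.6 -0.2] open 0.0853 gf 0.0
turn [-0.021  -0.0021  0.0028] shift now-axes [-0.001   0.0142  0.0139] turned-axes [-0.0009  0.0139  0.0141]
```

Call:
carry_out(
  rows="-.021 -.0021 .0028 0 0 0 1;0 0 0 -.0009 .0139 .0141 1;0 0 0 0 0 0 1;0 0 0 0 0 0 1;0 0 0 0 0 0 1",
)

```text
t: 4.43
position: [0.4232, -0.2069, 0.0169]
orientation: [-0.664, 0.748, 0.001, -0.001]
force: [-0.4, 0.7, 0.1]
opening: 0.0856
grasp_force: 0.0
```

```bash
python3 go.py .424 -.207 .018 -96.8
```

```text
t 4.43 pos [ 0.4232 -0.2069  0.0169] th -96.81 j6 -0.01 F [-0.4  0.7  0.1] open 0.0856 gf 0.0
turn [ 0.0033  0.0002 -0.0002] shift now-axes [ 0.     -0.0015 -0.0023] turned-axes [ 0.     -0.0015 -0.0023]
```

Call:
carry_out(
  rows=".0033 0 0 0 -.001 -.002 -1;0 0 0 0 0 0 -1;0 0 0 0 0 0 -1;0 0 0 0 0 0 -1;0 0 0 0 0 0 -1;0 0 0 0 0 0 -1;0 0 0 0 0 0 -1;0 0 0 0 0 0 -1",
  force=50,
)

```text
t: 5.1
position: [0.4236, -0.2069, 0.0176]
orientation: [-0.664, 0.748, 0.0, 0.0]
force: [0.5, 0.5, 5.4]
opening: 0.0351
grasp_force: 51.2
```

```bash
python3 go.py .424 -.207 .018 -96.8
```

```text
t 5.1 pos [ 0.4236 -0.2069  0.0176] th -96.8 j6 -0.01 F [0.5 0.5 5.4] open 0.0351 gf 51.2
turn [ 0.      0.0002 -0.    ] shift now-axes [ 0.0001 -0.0008 -0.0009] turned-axes [ 0.0001 -0.0008 -0.0009]
```

Call:
carry_out(
  rows="0 0 0 0 0 -.03 -1;0 0 0 0 0 -.04 -1;0 0 0 0 0 -.05 -1;0 0 0 0 0 -.045 -1;0 0 -.04 0 0 0 -1;0 0 -.04 0 0 0 -1;0 0 0 -.0191 -.0498 0 -1;0 0 0 -.0191 -.0498 0 -1;0 0 0 -.0191 -.0498 0 -1;0 0 0 -.0191 -.0498 0 -1;0 0 0 -.0191 -.0498 0 -1;0 0 0 -.0191 -.0498 0 -1;0 0 0 -.0191 -.0498 0 -1;0 0 0 0 0 0 -1;0 0 0 0 0 0 -1;0 0 0 0 0 0 -1;0 0 0 0 0 0 -1",
)

```text
t: 6.52
position: [0.5991, -0.1501, 0.0986]
orientation: [-0.687, 0.727, 0.002, -0.001]
force: [-0.2, 0.6, -2.5]
opening: 0.0355
grasp_force: 51.0
```

```bash
python3 go.py .6014 -.1499 .06 -93.2; python3 - <<'E'
from h import *
c=grab('top');W=world(c);save('top1',np.hstack([cv2.resize(c['color'][180:300,290:450],None,fx=3,fy=3,interpolation=2)]))
c=grab('side');save('side1',cv2.resize(c['color'][180:400,240:480],None,fx=2.5,fy=2.5,interpolation=2))
E
```

```text
t 6.52 pos [ 0.5991 -0.1501  0.0986] th -93.28 j6 -0.07 F [-0.2  0.6 -2.5] open 0.0355 gf 51.0
turn [ 0.0052  0.0009 -0.0017] shift now-axes [-0.0006 -0.0049  0.0771] turned-axes [-0.0006 -0.0045  0.0771]
```

View pics/top1.png

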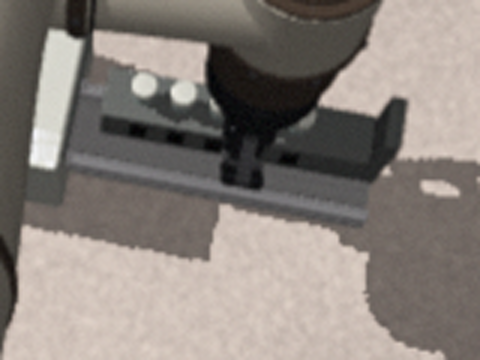

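View pics/side1.png

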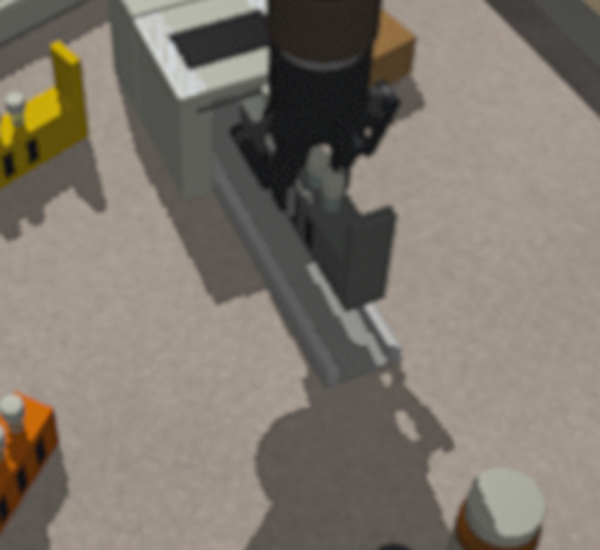

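The top picture shows the rack hanging level over the lane: plate at crop (390,140), lane end at (362,210). The side picture agrees. Next I check the plate and caps by depth before lowering.

```bash
python3 go.py .6014 -.1499 .0245 -93.2; python3 - <<'E'
from h import *
W=world(load('top'))
def r(n,u0,u1,v0,v1,z0,z1):
    P=W[v0:v1,u0:u1].reshape(-1,3); P=P[(P[:,2]>z0)&(P[:,2]<z1)]
    print(n,len(P),cv2.minAreaRect((P[:,:2]*1000).astype(np.float32)),np.median(P[:,2]) if len(P) else 0)
r('plate',405,430,205,245,.172,.19)
r('caps',328,360,200,218,.152,.17)
r('block',324,425,195,240,.12,.137)
E
```

```text
t 6.62 pos [ 0.5997 -0.1503  0.0993] th -93.27 j6 -0.07 F [ 0.   0.1 -2.9] open 0.0351 gf 51.0
turn [ 0.003   0.0007 -0.0017] shift now-axes [-0.0009 -0.0037  0.1496] turned-axes [-0.001  -0.0034  0.1496]
plate 116 ((593.5804443359375, -244.6274871826172), (12.361510276794434, 34.01370620727539), 87.24436950683594) 0.1809138335938918
caps 133 ((602.3773193359375, -90.7122802734375), (43.377471923828125, 16.954858779907227), 87.0710220336914) 0.1610713346409235
block 1020 ((595.2086791992188, -149.43157958984375), (199.39834594726562, 45.22224044799805), 87.02803802490234) 0.13098042468206064
```

Call:
carry_out(
  rows=".003 0 -.0017 0 0 0 -1;0 0 0 -.001 -.0045 .03 -1;0 0 0 0 0 .03 -1;0 0 0 0 0 .03 -1;0 0 0 0 0 .02 -1;0 0 0 0 0 .01 -1;0 0 0 0 0 0 -1;0 0 0 0 0 0 -1;0 0 0 0 0 0 -1",
)

```text
t: 7.37
position: [0.604, -0.1496, 0.0405]
orientation: [-0.687, 0.726, -0.001, 0.001]
force: [0.0, -0.2, -2.8]
opening: 0.0355
grasp_force: 51.1
```

```bash
python3 go.py .6018 -.1499 .0236 -93.2
```

```text
t 7.37 pos [ 0.604  -0.1496  0.0405] th -93.14 j6 -0.07 F [ 0.  -0.2 -2.8] open 0.0355 gf 51.1
turn [-0.0041  0.0003  0.0014] shift now-axes [0.0008 0.0045 0.0339] turned-axes [0.0008 0.0044 0.0339]
```

Call:
carry_out(
  rows="-.004 0 .001 0 0 0 -1;0 0 0 .0008 .004 0 -1;0 0 0 0 0 0 -1;0 0 0 0 0 0 -1;0 0 0 0 0 0 -1;0 0 0 0 0 0 -1",
)

```text
t: 7.87
position: [0.6013, -0.1498, 0.0396]
orientation: [-0.687, 0.727, 0.001, -0.0]
force: [-0.7, 0.4, -3.2]
opening: 0.035
grasp_force: 51.1
```

```bash
python3 go.py .6018 -.1499 .0236 -93.2
```

```text
t 7.87 pos [ 0.6013 -0.1498  0.0396] th -93.2 j6 -0.07 F [-0.7  0.4 -3.2] open 0.035 gf 51.1
turn [0.0022 0.0005 0.0001] shift now-axes [ 0.0001 -0.0012  0.0321] turned-axes [ 0.0001 -0.0011  0.0321]
```

Call:
carry_out(
  rows=".001 0 0 0 -.0005 .008 -1;0 0 0 0 0 .008 -1;0 0 0 0 0 .008 -1;0 0 0 0 0 .006 -1;0 0 0 0 0 0 -1;0 0 0 0 0 0 -1;0 0 0 0 0 0 -1;0 0 0 0 0 0 -1",
)

```text
t: 8.53
position: [0.6014, -0.1498, 0.0245]
orientation: [-0.687, 0.727, 0.001, -0.0]
force: [0.3, -0.2, -3.2]
opening: 0.0352
grasp_force: 51.0
```

```bash
python3 go.py .6018 -.1499 .0236 -93.2
```

```text
t 8.53 pos [ 0.6014 -0.1498  0.0245] th -93.2 j6 -0.07 F [ 0.3 -0.2 -3.2] open 0.0352 gf 51.0
turn [ 0.0016  0.0006 -0.    ] shift now-axes [ 0.0001 -0.0008  0.0017] turned-axes [ 0.0001 -0.0008  0.0017]
```

Call:
carry_out(
  rows="0 0 0 0 0 .0016 -1;0 0 0 0 0 0 -1;0 0 0 0 0 0 .5;0 0 0 0 0 0 .5;0 0 0 0 0 0 .5;0 0 0 0 0 0 .5;0 0 0 0 0 -.02 .5;0 0 0 0 0 -.07 .5;0 0 0 0 0 -.07 .5;0 0 0 0 0 -.08 .5;0 0 0 0 0 -.08 .5;0 0 0 0 0 0 .5;0 0 0 0 0 0 .5;0 0 0 0 0 0 .5",
)

```text
t: 9.7
position: [0.6012, -0.1498, 0.1844]
orientation: [-0.687, 0.727, 0.0, 0.0]
force: [0.2, -0.4, 0.3]
opening: 0.0641
grasp_force: 0.0
```

```bash
python3 go.py .5965 -.2437 .16 -3.2; python3 - <<'E'
from h import *
c=grab('top');W=world(c)
def r(n,u0,u1,v0,v1,z0,z1):
    P=W[v0:v1,u0:u1].reshape(-1,3); P=P[(P[:,2]>z0)&(P[:,2]<z1)]
    print(n,len(P),cv2.minAreaRect((P[:,:2]*1000).astype(np.float32)) if len(P) else 0,np.median(P[:,2]) if len(P) else 0)
r('plate',380,440,205,275,.097,.115)
r('caps',300,420,190,260,.08,.092)
r('block',300,425,190,265,.048,.062)
save('top2',cv2.resize(c['color'][180:300,290:450],None,fx=3,fy=3,interpolation=2))
E
```

```text
t 9.7 pos [ 0.6012 -0.1498  0.1844] th -93.22 j6 -0.07 F [ 0.2 -0.4  0.3] open 0.0641 gf 0.0
turn [-6.0000e-04  1.4000e-03 -2.0004e+00] shift now-axes [ 0.1881 -0.0011  0.0485] turned-axes [0.001  0.1881 0.0487]
plate 105 ((596.5975952148438, -244.24008178710938), (12.441389083862305, 35.55338668823242), 86.26531982421875) 0.10588662008498025
caps 249 ((590.406982421875, -121.71577453613281), (61.0432014465332, 243.0833740234375), 8.83520221710205) 0.08592634605214726
block 951 ((578.0078735351562, -129.7940673828125), (228.99095153808594, 121.48210144042969), 76.79499816894531) 0.056202627023512836
```

View pics/top2.png

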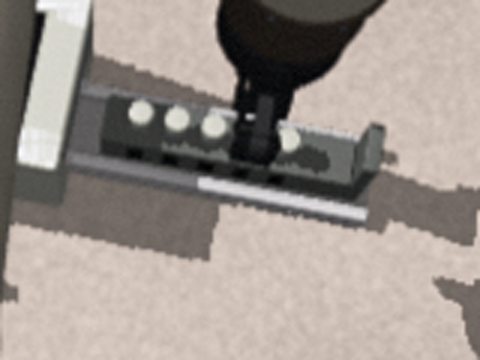

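Top picture: the rack is seated between the guides, plate at crop (372,150). Its top is at z = 0.106, as it must be on the 6 mm floor. Now turning for the tail plate.

Call:
carry_out(
  rows="0 0 -.1539 0 0 0 -.29;0 0 -.1539 0 0 0 -.29;0 0 -.1539 0 0 0 -.29;0 0 -.1539 0 0 0 -.29;0 0 -.1539 0 0 0 -.29;0 0 -.1539 0 0 0 -.29;0 0 -.1539 0 0 0 -.29;0 0 -.1539 0 0 0 -.29;0 0 -.1539 0 0 0 -.29;0 0 -.1539 0 0 0 -.29;0 0 -.1539 0 0 0 -.29;0 0 -.1539 0 0 0 -.29;0 0 -.1539 0 0 0 -.29;0 0 0 0 .047 0 -.29;0 0 0 0 .047 0 -.29;0 0 0 0 .047 0 -.29;0 0 0 0 .047 0 -.29;0 0 0 0 0 0 -.29;0 0 0 0 0 0 -.29;0 0 0 0 0 0 -.29",
)

```text
t: 11.42
position: [0.5958, -0.2434, 0.1822]
orientation: [1.0, -0.028, -0.002, -0.001]
force: [0.4, 0.7, -0.0]
opening: 0.0303
grasp_force: 0.0
```

```bash
python3 go.py .5965 -.244 .072 -3.2
```

```text
t 11.42 pos [ 0.5958 -0.2434  0.1822] th -3.19 j6 1.65 F [ 0.4  0.7 -0. ] open 0.0303 gf 0.0
turn [-0.0012  0.005   0.0003] shift now-axes [0.0023 0.0013 0.2205] turned-axes [0.0014 0.0011 0.2205]
```

Call:
carry_out(
  rows="0 0 0 .0005 .0008 .04 -.29;0 0 0 0 0 .04 -.29;0 0 0 0 0 .04 -.29;0 0 0 0 0 .03 -.29;0 0 0 0 0 .03 -.29;0 0 0 0 0 .025 -.29;0 0 0 0 0 .0145 -.29;0 0 0 0 0 0 -.29;0 0 0 0 0 0 -.29;0 0 0 0 0 0 -.29;0 0 0 0 0 0 -.29",
)

```text
t: 12.33
position: [0.5973, -0.2441, 0.0751]
orientation: [1.0, -0.027, 0.0, -0.0]
force: [0.3, -0.3, 0.3]
opening: 0.0302
grasp_force: 0.0
```

```bash
python3 go.py .5967 -.244 .072 -3.2
```

```text
t 12.33 pos [ 0.5973 -0.2441  0.0751] th -3.14 j6 1.65 F [ 0.3 -0.3  0.3] open 0.0302 gf 0.0
turn [-0.0001 -0.0012  0.0014] shift now-axes [-0.0012 -0.      0.0062] turned-axes [-0.0012 -0.      0.0062]
```

Call:
carry_out(
  rows="0 0 .0014 -.0008 0 .005 -.29;0 0 0 0 0 0 -.29;0 0 0 0 0 0 -1;0 0 0 0 0 0 -1;0 0 0 0 0 0 -1;0 0 0 0 0 0 -1;0 0 0 0 0 0 -1;0 0 0 0 0 0 -1",
  force=30,
)

```text
t: 13.0
position: [0.5963, -0.2441, 0.0717]
orientation: [1.0, -0.028, -0.0, -0.0]
force: [-0.2, 0.9, 1.5]
opening: 0.0118
grasp_force: 34.0
```

```bash
python3 go.py .6041 -.109 .072 -3.2
```

```text
t 13.0 pos [ 0.5963 -0.2441  0.0717] th -3.22 j6 1.65 F [-0.2  0.9  1.5] open 0.0118 gf 34.0
turn [-0.0004  0.001  -0.0005] shift now-axes [ 0.0005 -0.2707 -0.0005] turned-axes [ 0.0006 -0.2707 -0.0006]
```

Call:
carry_out(
  rows="0 0 0 0 -.01 0 -1;0 0 0 0 -.02 0 -1;0 0 0 0 -.02 0 -1;0 0 0 0 -.02 0 -1;0 0 0 0 -.02 0 -1;0 0 0 0 -.02 0 -1;0 0 0 0 -.02 0 -1;0 0 0 0 -.02 0 -1;0 0 0 0 -.02 0 -1;0 0 0 0 -.02 0 -1;0 0 0 0 -.02 0 -1;0 0 0 0 -.02 0 -1;0 0 0 0 -.01 0 -1;0 0 0 0 0 0 -1;0 0 0 0 0 0 -1;0 0 0 0 0 0 -1",
)

```text
t: 14.33
position: [0.6032, -0.1228, 0.0717]
orientation: [1.0, -0.028, -0.0, -0.001]
force: [-0.5, 5.0, 4.2]
opening: 0.0118
grasp_force: 34.4
```

```bash
python3 go.py .6041 -.109 .072 -3.2
```

```text
t 14.33 pos [ 0.6032 -0.1228  0.0717] th -3.24 j6 1.46 F [-0.5  5.   4.2] open 0.0118 gf 34.4
turn [-0.0032  0.0005 -0.0008] shift now-axes [ 0.0003 -0.0277 -0.0006] turned-axes [ 0.0003 -0.0277 -0.0007]
```

Call:
carry_out(
  rows="0 0 0 0 -.004 0 -1;0 0 0 0 -.004 0 -1;0 0 0 0 -.004 0 -1;0 0 0 0 -.004 0 -1;0 0 0 0 -.004 0 -1;0 0 0 0 -.004 0 -1;0 0 0 0 0 0 -1;0 0 0 0 0 0 -1;0 0 0 0 0 0 -1",
)

```text
t: 15.08
position: [0.6037, -0.1123, 0.0717]
orientation: [1.0, -0.028, -0.0, -0.0]
force: [-0.5, -4.5, 4.7]
opening: 0.0114
grasp_force: 34.4
```

Call:
carry_out(
  rows="0 0 0 0 -.002 0 -1;0 0 0 0 -.002 0 -1;0 0 0 0 0 0 -1;0 0 0 0 0 0 -1",
)

```text
t: 15.42
position: [0.6038, -0.1103, 0.0717]
orientation: [1.0, -0.028, -0.0, -0.0]
force: [0.1, -4.3, 6.1]
opening: 0.0115
grasp_force: 34.4
```

Call:
carry_out(
  rows="0 0 0 0 -.002 0 -1;0 0 0 0 0 0 -1;0 0 0 0 0 0 -1",
)

```text
t: 15.67
position: [0.6038, -0.1093, 0.0717]
orientation: [1.0, -0.028, -0.0, -0.0]
force: [1.2, -4.8, 5.0]
opening: 0.0118
grasp_force: 34.4
```

Call:
carry_out(
  rows="0 0 0 0 -.002 0 -1;0 0 0 0 0 0 -1;0 0 0 0 0 0 -1",
)

```text
t: 15.92
position: [0.6039, -0.1084, 0.0717]
orientation: [1.0, -0.028, -0.0, -0.0]
force: [-0.5, -5.4, 4.9]
opening: 0.0115
grasp_force: 34.4
```

Call:
carry_out(
  rows="0 0 0 0 -.002 0 -1;0 0 0 0 0 0 -1;0 0 0 0 0 0 -1",
)

```text
t: 16.17
position: [0.6037, -0.1084, 0.0717]
orientation: [1.0, -0.028, -0.001, 0.0]
force: [-0.2, -8.6, 5.2]
opening: 0.0117
grasp_force: 34.4
```

Call:
carry_out(
  rows="0 0 0 0 -.002 0 -1;0 0 0 0 0 0 -1;0 0 0 0 0 0 -1",
)

```text
t: 16.42
position: [0.6034, -0.1083, 0.0716]
orientation: [1.0, -0.029, -0.001, 0.001]
force: [0.4, -11.0, 5.4]
opening: 0.0117
grasp_force: 34.4
```

Call:
carry_out(
  rows="0 0 0 0 0 0 -.29;0 0 0 0 0 0 -.29;0 0 0 0 0 0 -.29;0 0 0 0 0 0 -.29;0 0 0 0 0 -.02 -.29;0 0 0 0 0 -.06 -.29;0 0 0 0 0 -.08 -.29;0 0 0 0 0 -.08 -.29;0 0 0 0 0 0 -.29;0 0 0 0 0 0 -.29;0 0 0 0 0 0 -.29",
)

```text
t: 17.33
position: [0.6037, -0.1059, 0.1919]
orientation: [1.0, -0.028, -0.0, -0.001]
force: [-0.6, -0.6, -0.5]
opening: 0.0305
grasp_force: 0.0
```

```bash
python3 go.py .4537 .2889 .19 -3.2; python3 - <<'E'
from h import *
for n,(u0,u1,v0,v1) in dict(top=(300,460,180,290),side=(280,420,150,350)).items():
    c=grab(n);P=world(c)[v0:v1,u0:u1].reshape(-1,3); P=P[(P[:,2]>.099)&(P[:,2]<.112)&(P[:,1]<-.07)&(abs(P[:,0]-.604)<.05)]
    print(n,len(P),cv2.minAreaRect((P[:,:2]*1000).astype(np.float32)) if len(P) else 0)
save('side2',cv2.resize(load('side')['color'][150:350,260:440],None,fx=2.7,fy=2.7,interpolation=2))
E
```

```text
t 17.33 pos [ 0.6037 -0.1059  0.1919] th -3.23 j6 1.43 F [-0.6 -0.6 -0.5] open 0.0305 gf 0.0
turn [-0.0017  0.001  -0.0006] shift now-axes [-0.3439 -0.7714  0.005 ] turned-axes [-0.3436 -0.7716  0.0037]
top 94 ((603.3795776367188, -108.27884674072266), (11.682449340820312, 35.94981384277344), 86.24530029296875)
side 118 ((601.4765014648438, -109.12103271484375), (14.565467834472656, 35.542781829833984), 88.69041442871094)
```

View pics/side2.png

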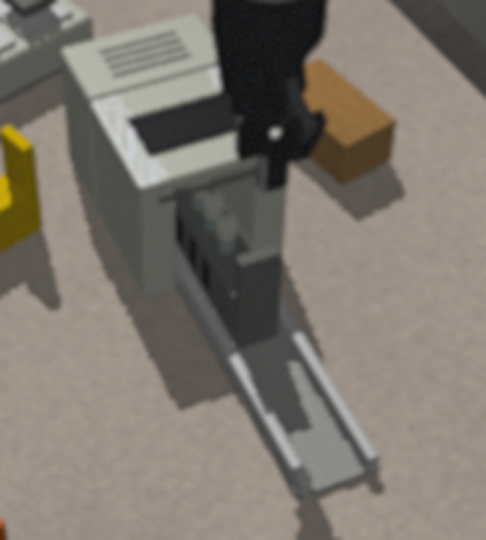

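Side picture: the rack stands upright in the tunnel, plate at crop (258,290) just outside the mouth. Its depth position (603.4,-108.3) matches lane_home, and the stop pushed back. Now to the keys, round first.

Call:
carry_out(
  rows="0 0 0 -.0287 -.0643 0 -1;0 0 0 -.0287 -.0643 0 -1;0 0 0 -.0287 -.0643 0 -1;0 0 0 -.0287 -.0643 0 -1;0 0 0 -.0287 -.0643 0 -1;0 0 0 -.0287 -.0643 0 -1;0 0 0 -.0287 -.0643 0 -1;0 0 0 -.0287 -.0643 0 -1;0 0 0 -.0287 -.0643 0 -1;0 0 0 -.0287 -.0643 0 -1;0 0 0 -.0287 -.0643 0 -1;0 0 0 -.0287 -.0643 0 -1;0 0 0 0 0 .05 -1;0 0 0 0 0 .05 -1;0 0 0 0 0 .05 -1;0 0 0 0 0 0 -1;0 0 0 0 0 0 -1;0 0 0 0 0 0 -1;0 0 0 0 0 0 -1",
)

```text
t: 19.02
position: [0.4547, 0.2892, 0.1183]
orientation: [1.0, -0.028, 0.0, -0.001]
force: [-0.3, 0.4, 0.6]
opening: 0.0002
grasp_force: 0.0
```

```bash
python3 go.py .4537 .2889 .076 -3.2
```

```text
t 19.02 pos [0.4547 0.2892 0.1183] th -3.23 j6 0.65 F [-0.3  0.4  0.6] open 0.0002 gf 0.0
turn [-0.0029 -0.0011 -0.0006] shift now-axes [-0.002   0.0008  0.0846] turned-axes [-0.0019  0.0006  0.0846]
```

Call:
carry_out(
  rows="0 0 0 -.002 0 .03 -1;0 0 0 0 0 .03 -1;0 0 0 0 0 .015 -1;0 0 0 0 0 .004 -1;0 0 0 0 0 .004 -1;0 0 0 0 0 .004 -1;0 0 0 0 0 .004 -1;0 0 0 0 0 .004 -1;0 0 0 0 0 .004 -1;0 0 0 0 0 .004 -1;0 0 0 0 0 0 -1;0 0 0 0 0 0 -1;0 0 0 0 0 0 -1",
)

```text
t: 20.1
position: [0.4531, 0.289, 0.068]
orientation: [1.0, -0.028, 0.0, -0.001]
force: [-4.8, -1.2, 15.9]
opening: -0.0001
grasp_force: 7.6
```

Call:
carry_out(
  rows="0 0 0 0 0 -.03 -1;0 0 0 0 0 -.06 -1;0 0 0 .0518 -.0158 0 -1;0 0 0 .0518 -.0158 0 -1;0 0 0 .0518 -.0158 0 -1;0 0 0 .0518 -.0158 0 -1;0 0 0 .0518 -.0158 0 -1;0 0 0 0 0 0 -1;0 0 0 0 0 0 -1;0 0 0 0 0 0 -1;0 0 0 0 0 0 -1",
)

```text
t: 21.02
position: [0.5833, 0.3205, 0.1101]
orientation: [1.0, -0.028, -0.001, -0.0]
force: [-0.6, -0.1, 0.1]
opening: -0.0002
grasp_force: 0.0
```

```bash
python3 go.py .5852 .3212 .076 -3.2; python3 - <<'E'
from h import *
W=world(grab('top'))
for n,(x,y) in dict(round=(.4537,.2889),bar=(.5197,.3047)).items():
    m=(np.hypot(W[...,0]-x,W[...,1]-y)<.008)&(W[...,2]<.09); print(n,m.sum(),np.median(W[m][:,2]) if m.any() else None)
E
```

```text
t 21.02 pos [0.5833 0.3205 0.1101] th -3.21 j6 0.77 F [-0.6 -0.1  0.1] open -0.0002 gf 0.0
turn [ 0.      0.0024 -0.0001] shift now-axes [ 0.0039 -0.0016  0.0683] turned-axes [ 0.0037 -0.0016  0.0683]
round 42 0.06850570864900976
bar 47 0.07518254372058869
```

Round is latched (68.5 mm against 76). Now square: descend 44 mm.

Call:
carry_out(
  rows="0 0 0 .002 -.001 .03 -1;0 0 0 0 0 .025 -1;0 0 0 0 0 .006 -1;0 0 0 0 0 .004 -1;0 0 0 0 0 .004 -1;0 0 0 0 0 .004 -1;0 0 0 0 0 .004 -1;0 0 0 0 0 .004 -1;0 0 0 0 0 .004 -1;0 0 0 0 0 .002 -1;0 0 0 0 0 0 -1;0 0 0 0 0 0 -1;0 0 0 0 0 0 -1",
)

```text
t: 22.15
position: [0.5856, 0.3215, 0.0681]
orientation: [1.0, -0.028, 0.0, -0.001]
force: [-1.8, -0.7, 5.2]
opening: -0.0001
grasp_force: 2.8
```

Call:
carry_out(
  rows="0 0 0 0 0 .003 -1;0 0 0 0 0 0 -1;0 0 0 0 0 0 -1;0 0 0 0 0 -.03 -1;0 0 0 0 0 -.06 -1;0 0 0 -.0432 .0137 0 -1;0 0 0 -.0432 .0137 0 -1;0 0 0 -.0432 .0137 0 -1;0 0 0 0 0 0 -1;0 0 0 0 0 0 -1;0 0 0 0 0 0 -1;0 0 0 0 0 0 -1",
)

```text
t: 23.15
position: [0.5203, 0.3048, 0.1103]
orientation: [1.0, -0.028, -0.0, -0.0]
force: [-0.6, -0.4, -0.8]
opening: 0.0002
grasp_force: 0.0
```

```bash
python3 go.py .5197 .3047 .076 -3.2; python3 - <<'E'
from h import *
for c in('top','side'):
  W=world(grab(c))
  for n,(x,y) in dict(round=(.4537,.2889),square=(.5852,.3212)).items():
    m=(np.hypot(W[...,0]-x,W[...,1]-y)<.012)&(W[...,2]<.09); print(c,n,m.sum(),np.median(W[m][:,2]) if m.any() else None)
E
```

```text
t 23.15 pos [0.5203 0.3048 0.1103] th -3.24 j6 0.72 F [-0.6 -0.4 -0.8] open 0.0002 gf 0.0
turn [-0.0012  0.0005 -0.0008] shift now-axes [-0.0012  0.0003  0.0686] turned-axes [-0.0013  0.0002  0.0686]
top round 95 0.06813523216231039
top square 81 0.06765930553330576
side round 45 0.07012775199578644
side square 42 0.06945799008772802
```

Call:
carry_out(
  rows="0 0 0 -.001 0 .03 -1;0 0 0 0 0 .025 -1;0 0 0 0 0 .006 -1;0 0 0 0 0 .004 -1;0 0 0 0 0 .004 -1;0 0 0 0 0 .004 -1;0 0 0 0 0 .004 -1;0 0 0 0 0 .004 -1;0 0 0 0 0 .004 -1;0 0 0 0 0 .004 -1;0 0 0 0 0 0 -1;0 0 0 0 0 0 -1;0 0 0 0 0 0 -1",
)

```text
t: 24.33
position: [0.5192, 0.3047, 0.068]
orientation: [1.0, -0.028, 0.0, -0.001]
force: [-3.2, -2.4, 10.9]
opening: 0.0003
grasp_force: 5.3
```

Call:
carry_out(
  rows="0 0 0 0 0 -.03 -1;0 0 0 0 0 -.06 -1;0 0 0 0 0 -.06 -1;0 0 0 0 0 -.06 -1;0 0 0 -.06 -.05 -.03 -1;0 0 0 -.05 -.06 0 -1;0 0 0 -.05 -.06 0 -1;0 0 0 -.05 -.06 0 -1;0 0 0 0 0 0 -1;0 0 0 0 0 0 -1;0 0 0 0 0 0 -1;0 0 0 0 0 0 -1",
)

```text
t: 25.33
position: [0.4211, 0.4243, 0.1857]
orientation: [1.0, -0.029, -0.001, -0.0]
force: [0.4, 0.0, 0.5]
opening: 0.0001
grasp_force: 0.0
```

```bash
python3 - <<'E'
from h import *
c=grab('top');W=world(c)
for n,(x,y) in dict(round=(.4537,.2889),square=(.5852,.3212),bar=(.5197,.3047)).items():
    m=(np.hypot(W[...,0]-x,W[...,1]-y)<.008)&(W[...,2]<.09); print(n,m.sum(),np.median(W[m][:,2]) if m.any() else None)
P=W[180:290,300:460].reshape(-1,3); P=P[(P[:,2]>.099)&(P[:,2]<.112)&(P[:,1]<-.07)]
print(cv2.minAreaRect((P[:,:2]*1000).astype(np.float32)))
save('top3',c['color']); print(telemetry.sense()['position'],telemetry.sense()['qd'].round(3))
E
```

```text
round 39 0.0682299861044966
square 38 0.06763434646591729
bar 42 0.067464413314525
((604.050537109375, -108.32466125488281), (11.686665534973145, 35.28609085083008), 86.21636199951172)
[0.42138107 0.42408323 0.1857709 ] [-0.007  0.    -0.001 -0.001 -0.001 -0.001]
```

View pics/top3.png

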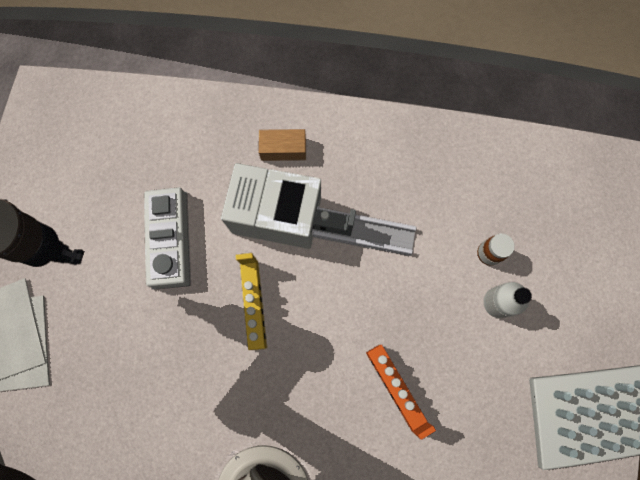

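The picture shows the rack home in the tunnel (plate at (347,220)) and all three keys down. Bottle, jar and carton have not moved, and the arm is clear. Handing in.

```bash
python3 -c "from workcell import order; print(order.hand_in())"
```

```text
the job is handed in; nothing more can be done
None
```

I've handed the job in: the rack is home against the stop, and the round, square and bar keys were pressed in that order and are all down; the bottle, jar and carton haven't moved, and the robot's clock was at about 25 of the 58 s allowed.

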